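# Roll the dowel pins onto the gauging line

### The job

Roll the two steel dowel pins that lie on the black rubber mat onto the white line, one after the other, by pushing them sideways with the fingertips, so that both lie still along the line, end to end and centred over it, ready for the dial gauge. Roll them, do not drag them, and never pick up or lift a pin; leave everything else on the mat and the table where it is.

Things in the scene. Friction and masses are not known exactly. Their poses are not given: they have to be found in the camera images.
- line: painted white line on top of a black rubber mat: 260 mm long, 4 mm wide, flat. Origin at the middle of the line, on the mat's top surface (6 mm above the table); x runs along the line (away from the robot), y across it, z up. The mat is flat, fixed, 280 mm along the line and 360 mm across it
- thick_pin_center (a point): centre of the thick steel dowel pin: plain solid cylinder, 36 mm diameter, 90 mm long, about 0.7 kg, oiled and slippery, lying on the mat 75 to 150 mm to one side of the line and within 5 degrees of parallel to it. Pushed sideways at or a little above its axis it rolls ahead of the fingers; left alone at slow speed it stops within a few mm. The axis is 18 mm above the mat while it lies there. x is its long axis
- thick_pin: the same thick pin; its x axis is the pin's long axis, its origin lies on the pin's surface and goes round with it as it rolls (z up at the start), so use the centre for its position
- thin_pin_center (a point): centre of the thin steel dowel pin: plain solid cylinder, 26 mm diameter, 76 mm long, about 0.3 kg, oiled and slippery, lying on the mat 75 to 150 mm to the other side of the line, at another stretch of it than the thick pin, so both have room when rolled straight across. Pushed sideways at or a little above its axis it rolls ahead of the fingers; left alone at slow speed it stops within a few mm. The axis is 13 mm above the mat. x is its long axis
- thin_pin: the same thin pin; axes as for the thick pin
- spacer: turned aluminium spacer standing upright on the mat, 40 mm across its flanges, 52 mm tall; origin at the centre of its underside. Not part of the job
- bearing: steel bearing lying flat on the mat, 52 mm outside diameter, 16 mm thick; origin at the centre of its underside. Not part of the job
- driver: screwdriver lying on the table to the left of the mat, seen from the robot, about 0.2 m long. Not part of the job
- jar: closed jar, 64 mm across, 75 mm tall, standing on the table to the right of the mat; origin at the centre of its underside. Not part of the job
- carton: cardboard carton 80 x 110 x 50 mm on the table to the right of the mat; origin at the centre of its underside. Not part of the job
- bin: open blue plastic parts bin 130 x 100 x 60 mm on the table to the left of the mat; origin at the centre of its underside. Not part of the job
- spanner: steel spanner lying on the table to the left of the mat, about 0.2 m long. Not part of the job
Not all that is in view belongs to the job. What is shaped like the thick_pin but yellow is not meant. What is shaped like the thin_pin but brown is not meant.

How it is judged:
By the outcome, as a careful person would: the job done as asked, in the order asked, and still so for the second after the job is handed in, with the robot touching nothing.
It also fails if it takes over 51 s, if anything falls off the work surface, if the arm or the gripper's body presses on something with over 40 N, if the wrist force passes 120 N, or if a joint passes its speed limit or range.

### The arm

A 6-joint arm with a two-finger parallel gripper is mounted at the origin on the work surface. World frame = base frame: x ahead of the robot, y to its left, z up, the work surface at z = 0. Lengths are in mm, angles in rad, forces in N, time in s.
With the tool pointing down it reaches from about 350 to 875 mm from the base axis. Payload 4.2 kg.
Tool frame: the origin (TCP) lies between the finger pads; the fingertips stand 8 mm ahead of it and the grasp point (between the pads) lies 11 mm behind it; z points along the fingers, y is the line along which they close (so a half turn about z gives the same grasp; the last joint's range is limited). The gripper opens to 85 mm and grips with 20 to 120 N. Pads are 22 mm wide; open, the fingers measure 114 mm over their backs; the gripper's body (76 mm by 85 mm) begins 54 mm behind the grasp point. The pads swing forward as they close: fully open they stand 13 mm farther back than shut.
Start: joints at [-1.02, 0.385, 0.008, 0, -1.194, -0.259], TCP at [179.814, -598.553, 239.312] pointing down, gripper open.
Joint ranges: [-3.14, 3.14], [-1.21, 2.06], [-1.07, 1.41], [-3.16, 2.05], [-2.99, -0.16], [-3.1, 3.1]. Speed limits (rad/s): [2.79, 2.79, 3.14, 3.14, 3.14, 3.14].

### API

Orientations are given as a unit quaternion [x, y, z, w].
In Python, from bench import read_state, get_image, camera_params, job_done gives the robot as it stands.
- The arm moves only by the tool drive_tool, never from a script. Its argument "moves" is a list that holds one entry, the list of rows, each a list of 7 numbers: the shift along the tool's x, y, z in m, then the turn, a rotation vector about the tool's x, y, z in rad, then the closure in counts, from 0 (fully open) to 255 (shut). A call has 1 to 8 rows; each row shifts and turns the commanded pose from where the row before left it, along the tool's axes as they then stand; what a row does not reach is not made up. A row lasts 1/12 s, in which the tool goes at most 41.7 mm and 7.16 degrees, less where a joint would pass 70% of its speed; a pose out of reach is approached as far as the arm can. A call is refused whole if a number of a shift passes 0.0417 or a number of a turn 0.125, either way. A call with a gripper value outside its range is refused whole. The fingers move at their own pace and stop on an object; the grip force is fixed at half the most. Time passes only in rows, so rows that do not move let the fingers close. It gives the time, the measured TCP pose, the force and the opening at its end, in the units of the state.
- read_state(): the state, without advancing time (a new reading comes with each control period).
- get_image(name): name is "side" or "top" or "wrist"; returns the picture (420x560x3 uint8, blue, green, red); there is no depth.
- camera_params(name): a dict with "mtx" (3x3 intrinsics, pixels), "dist" ([k1, k2, p1, p2, k3] as OpenCV has them; the pictures are not rectified), "extrinsics" (4x4, takes a point from camera to world coordinates). Camera axes: x right, y up, looking along -z (the intrinsics and any distortion apply to the point x, -y, -z); pixel columns grow to the right and rows downward; lengths in mm; the calibration is good to about 2 mm. A picture is of the moment at which its call begins: read the wrist's pose just before it. camera_params takes no time and is no camera call; for the wrist camera it gives the pose at the moment of the call.
- job_done(): hands the job in, once; it reports no verdict.
The state is a dict: "clock": time; "joints": joint angles; "joint_vel": joint speeds; "joint_efforts": joint torques, N m; "position": TCP position; "ee_rot": TCP orientation; "contact_force": force on the tool from outside, world axes, zero at the start; "wrist_torque": the same for the moment, N m; "gripper_width": finger opening in mm.
Only numpy, scipy, OpenCV 4.12 (cv2) and the standard library are available. Lean on these libraries where they do the work, as an engineer would, in place of code of your own. Each camera call takes 0.05 s, during which the arm holds its last target. There are 200 camera calls.

## Working session

There is one attempt and no reset: what is moved stays moved. The work goes in short steps, Python scripts to look and compute and a tool call to move; the robot and the scene stay as the last step left them, time stands still between calls to the robot, and variables do not carry over. Pictures are saved under pics/ and viewed, on a budget of 10 in all, crops included, one or two more only if the job needs it, and the job is handed in when it is done.

Besides the shell and the picture viewer there is one more tool, called as name(argument=value, ...) on one line, values as JSON. drive_tool: Moves the arm, as the interface text tells. Its arguments: {"type":"object","properties":{"moves":{"type":"array"}},"required":["moves"]}

```bash
mkdir -p pics; cat > h.py <<'E'
import numpy as np, cv2
from bench import *
def snap(n,f):
    p=camera_params(n); im=get_image(n); cv2.imwrite('pics/'+f,im); np.savez('pics/'+f+'.npz',im=im,m=p['mtx'],d=p['dist'],e=p['extrinsics']); return im,p
def load(f):
    z=np.load('pics/'+f+'.npz'); return z['im'],dict(mtx=z['m'],dist=z['d'],extrinsics=z['e'])
def ray(p,uv):
    uv=np.array(uv,float).reshape(-1,1,2)
    q=cv2.undistortPoints(uv,np.array(p['mtx'],float),np.array(p['dist'],float)).reshape(-1,2)
    E=np.array(p['extrinsics']); d=np.c_[q[:,0],-q[:,1],-np.ones(len(q))]@E[:3,:3].T
    return E[:3,3],d
def plane(p,uv,z):
    o,d=ray(p,uv); return o+d*((z-o[2])/d[:,2])[:,None]
E
python3 - <<'E'
from h import *
s=read_state(); print(s)
for n in('top','side'):
    im,p=snap(n,n+'0.png'); print(n,np.round(p['extrinsics'],2).tolist(),np.round(p['mtx'],1).tolist(),p['dist'])
E
```

```text
{'clock': 0.0, 'joints': array([-1.02041392e+00,  3.85521686e-01,  6.62019285e-03, -5.23942970e-04,
       -1.19403155e+00, -2.58607009e-01]), 'joint_vel': array([-0.00031884, -0.00151625, -0.00126193, -0.00207255,  0.00127482,
       -0.00022942]), 'joint_efforts': array([-1.98844104e-04, -3.92290378e+01,  1.88402188e+01,  4.18610975e+00,
       -4.60826734e-03, -1.27164643e-05]), 'position': array([ 179.64040141, -598.01697028,  238.23673134]), 'ee_rot': array([-1.45275049e-01,  9.89390701e-01,  1.07797074e-03, -1.96612755e-04]), 'contact_force': array([ 0.60241607, -0.82140586,  0.22562334]), 'wrist_torque': array([-0.06693703,  0.01141779,  0.01869966]), 'gripper_width': 85.39429697344649}
top [[-0.0, 1.0, -0.06, 433.17], [-1.0, -0.0, -0.01, -14.2], [-0.01, 0.06, 1.0, 1512.05], [0.0, 0.0, 0.0, 1.0]] [[504.4, 0.0, 281.5], [0.0, 504.4, 215.1], [0.0, 0.0, 1.0]] [-0.15161061  0.          0.          0.          0.        ]
side [[-0.96, 0.19, -0.23, 256.88], [-0.29, -0.56, 0.77, 891.21], [0.02, 0.8, 0.59, 719.03], [0.0, 0.0, 0.0, 1.0]] [[438.4, 0.0, 276.4], [0.0, 438.4, 212.0], [0.0, 0.0, 1.0]] [-0.03060524  0.          0.          0.          0.        ]
```

View pics/top0.png

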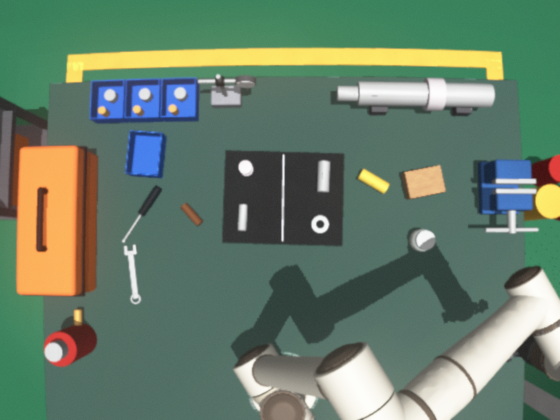

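View pics/side0.png

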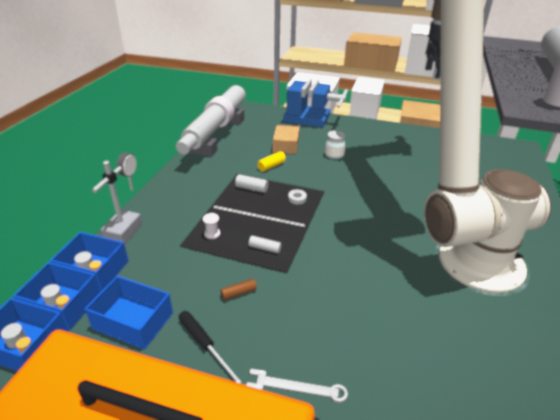

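The top view shows the line at column 283 (rows 154–241). The thick pin is at about (323,176) on the right, and the thin pin at about (242,218) on the left. The spacer is at (246,168) and the bearing at (320,224). The side view agrees.

```bash
cat >> h.py <<'E'
def blobs(im,thr,box):
    g=im.min(2).copy(); m=np.zeros_like(g); x0,y0,x1,y1=box; m[y0:y1,x0:x1]=(g[y0:y1,x0:x1]>thr)*255
    out=[]
    for c in cv2.findContours(m,cv2.RETR_EXTERNAL,cv2.CHAIN_APPROX_NONE)[0]:
        if cv2.contourArea(c)>25: out.append(c)
    return out
def boxpts(c):
    (cx,cy),(w,h),a=r=cv2.minAreaRect(c); b=cv2.boxPoints(r)
    if np.linalg.norm(b[0]-b[1])<np.linalg.norm(b[1]-b[2]): e=[(b[0]+b[1])/2,(b[2]+b[3])/2]
    else: e=[(b[1]+b[2])/2,(b[3]+b[0])/2]
    return r,np.array(e)
E
python3 - <<'E'
from h import *
im,p=load('top0.png')
for c in blobs(im,90,(226,153,342,243)):
    r,e=boxpts(c); print(np.round(r[0],1),np.round(r[1],1)); 
    for z in (6,19,24): print(z,np.round(plane(p,e,z),1)[:,:2].tolist())
# mat corners
m=(im.max(2)<50).astype(np.uint8)*255; m[:140]=0;m[250:]=0;m[:,:215]=0;m[:,350:]=0
c=max(cv2.findContours(m,0,1)[0],key=cv2.contourArea); b=cv2.boxPoints(cv2.minAreaRect(c)); print(np.round(plane(p,b,6),1)[:,:2].tolist())
x=cv2.resize(im[145:250,215:350],None,fx=5.5,fy=5.5,interpolation=cv2.INTER_CUBIC); cv2.imwrite('pics/c.png',x)
E
```

```text
[320.  223.5] [19. 18.]
6 [[519.5, -112.2], [462.7, -111.9]]
19 [[518.7, -111.4], [462.4, -111.0]]
24 [[518.5, -111.1], [462.3, -110.7]]
[242.3 216.6] [ 9.7 27.4]
6 [[553.5, 117.2], [471.6, 123.4]]
19 [[552.4, 116.0], [471.3, 122.2]]
24 [[552.0, 115.6], [471.1, 121.7]]
[323.4 175.9] [12.4 32.1]
6 [[682.9, -126.2], [585.6, -120.9]]
19 [[680.7, -125.2], [584.3, -119.9]]
24 [[679.9, -124.8], [583.8, -119.6]]
[245.5 167.5] [17. 15.]
6 [[686.6, 111.2], [634.9, 111.0]]
19 [[684.4, 110.1], [633.1, 109.9]]
24 [[683.6, 109.7], [632.5, 109.5]]
[282.5 197.5] [ 3. 87.]
6 [[701.2, -0.6], [439.2, 0.2]]
19 [[698.9, -0.7], [439.1, 0.0]]
24 [[698.0, -0.8], [439.1, -0.0]]
[[445.2, 25.5], [445.2, 25.5], [445.2, 25.5], [445.2, 25.5]]
```

View pics/c.png

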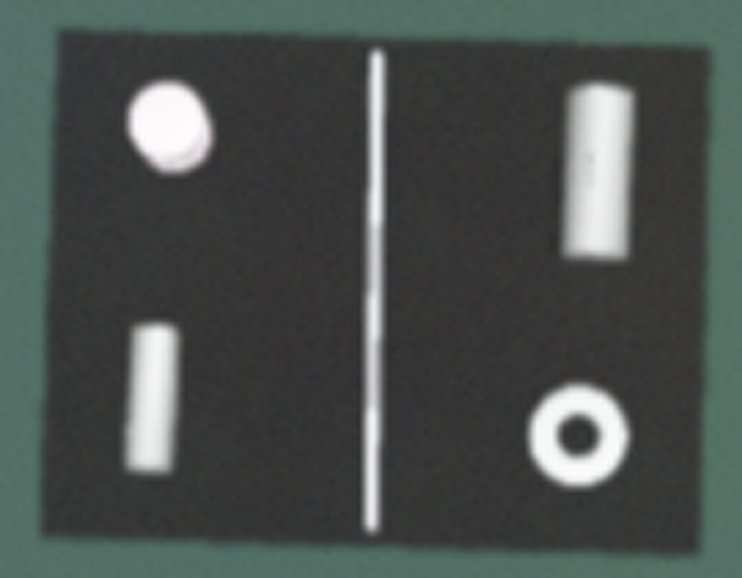

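The crop shows the line tilted about 0.7° and the pins with clear space across to it. I'll refine the line and pin axes with subpixel centroids.

```bash
cat >> h.py <<'E'
def axis(im,p,u0,u1,v0,v1,z,thr=70,step=1):
    g=im.min(2).astype(float); pts=[]
    for v in range(v0,v1,step):
        w=np.clip(g[v,u0:u1]-thr,0,None)
        if w.sum()>60: pts.append((np.average(np.arange(u0,u1),weights=np.minimum(w,80)),v))
    P=plane(p,pts,z)[:,:2]; vx,vy,x0,y0=cv2.fitLine(P.astype(np.float32),cv2.DIST_HUBER,0,.01,.01).ravel()
    if vx<0: vx,vy=-vx,-vy
    return np.round(P[[0,-1]],1).tolist(), 'y@mid %.1f xm %.1f yaw %.4f'%(y0,x0,vy/vx)
E
python3 - <<'E'
from h import *
im,p=load('top0.png')
print(axis(im,p,275,292,158,239,6))
print('thin',axis(im,p,233,252,207,228,25)); print('thick',axis(im,p,313,334,163,188,33))
E
```

```text
([[689.0, -2.3], [448.1, 1.4]], 'y@mid -0.4 xm 568.1 yaw -0.0166')
thin ([[540.0, 117.5], [480.7, 120.7]], 'y@mid 118.7 xm 513.3 yaw -0.0591')
thick ([[669.1, -123.3], [597.6, -119.8]], 'y@mid -121.2 xm 630.3 yaw -0.0534')
```

drive_tool(moves=[[[0,0,0,0,0,-0.12,60],[0,0,0,0,0,-0.12,90],[0,0,0,0,0,-0.12,100],[0,0,0,0,0,-0.12,100],[0,0,0,0,0,-0.12,100],[0,0,0,0,0,-0.12,100],[0,0,0,0,0,-0.12,100],[0,0,0,0,0,-0.12,100]]])

```text
clock: 0.77
position: [179.7, -598.2, 238.7]
ee_rot: [-0.588, 0.809, 0.001, 0.0]
contact_force: [-0.5, -0.1, 0.5]
gripper_width: 51.6
```

drive_tool(moves=[[[0,0,0,0,0,-0.087,100],[0,0,0,0,0,-0.087,100],[0,0,0,0,0,-0.088,100],[-0.015,-0.014,0,0,0,0,100],[-0.028,-0.0263,0,0,0,0,100],[-0.028,-0.0263,0,0,0,0,100],[-0.028,-0.0263,0,0,0,0,100],[-0.028,-0.0263,0,0,0,0,100]]])

```text
clock: 1.43
position: [306.7, -477.1, 238.8]
ee_rot: [-0.686, 0.727, 0.001, 0.0]
contact_force: [0.2, -0.4, -0.2]
gripper_width: 52.0
```

drive_tool(moves=[[[-0.028,-0.0263,0,0,0,0,100],[-0.028,-0.0263,0,0,0,0,100],[-0.028,-0.0263,0,0,0,0,100],[-0.028,-0.0263,0,0,0,0,100],[-0.028,-0.0263,0,0,0,0,100],[-0.028,-0.0263,0,0,0,0,100],[-0.028,-0.0263,0,0,0,0,100],[-0.028,-0.0263,0,0,0,0,100]]])

```text
clock: 2.1
position: [529.7, -265.2, 239.0]
ee_rot: [-0.687, 0.727, 0.0, -0.0]
contact_force: [0.0, -0.5, 1.0]
gripper_width: 52.1
```

```bash
python3 - <<'E'
from h import *
s=read_state(); print(s['position'],s['ee_rot'],s['clock'],s['gripper_width'])
im,p=snap('wrist','w1.png'); print(np.round(p['extrinsics'],2).tolist(),read_state()['position'])
E
```

```text
[ 529.71954902 -265.16803881  238.95748417] [-6.86730413e-01  7.26912062e-01  4.03846083e-04 -1.74576084e-04] 2.1 52.096059533261574
[[-1.0, -0.05, -0.01, 525.64], [0.06, -0.96, -0.28, -336.68], [0.0, -0.28, 0.96, 374.08], [0.0, 0.0, 0.0, 1.0]] [ 534.45438957 -261.74606811  238.53153737]
```

View pics/w1.png

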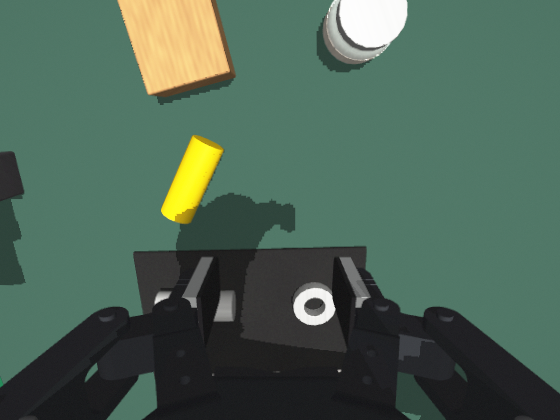

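The wrist view shows the fingers at the bottom (columns 205 and 345). The thick pin is just behind the left finger and the bearing at about (315,305). The way down behind the thick pin is clear.

drive_tool(moves=[[[-0.0202,-0.018,0.028,0,0,0,100],[-0.0202,-0.018,0.028,0,0,0,100],[-0.0202,-0.018,0.028,0,0,0,100],[-0.0202,-0.018,0.028,0,0,0,100],[-0.0202,-0.018,0.028,0,0,0,100],[0,0,0.02,0,0,0,100],[0,0,0.02,0,0,0,100],[0,0,0,0,0,0,100]]])

```text
clock: 2.82
position: [621.2, -170.2, 53.7]
ee_rot: [-0.687, 0.727, 0.004, -0.003]
contact_force: [-0.7, -0.6, -1.1]
gripper_width: 52.1
```

```bash
python3 - <<'E'
from h import *
im,p=snap('wrist','w2.png'); s=read_state(); print(s['position'],s['ee_rot'],s['contact_force'])
E
```

```text
[ 622.54051095 -170.8479736    56.383852  ] [-0.68669266  0.72694019  0.0024571  -0.00226323] [-0.06162442 -0.78795482  1.37797283]
```

View pics/w2.png

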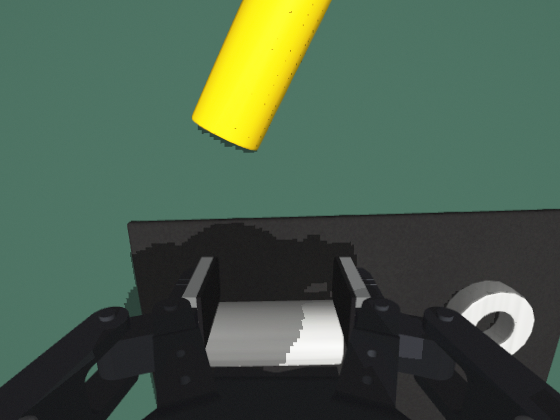

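drive_tool(moves=[[[0,-0.004,0.015,0,0,0,100],[0,-0.0035,0.015,0,0,0,100],[0,0,0.007,0,0,0,100],[-0.003,0,0,0,0,0,100],[-0.003,0,0,0,0,0,100],[-0.003,0,0,0,0,0,100],[-0.003,0,0,0,0,0,100],[-0.002,0,0,0,0,0,100]]])

```text
clock: 3.53
position: [633.3, -157.1, 23.2]
ee_rot: [-0.687, 0.727, -0.001, 0.001]
contact_force: [0.4, -0.9, -0.5]
gripper_width: 51.8
```

drive_tool(moves=[[[-0.002,0,0,0,0,0,100],[-0.001,0,0,0,0,0,100],[-0.001,0,0,0,0,0,100],[-0.001,0,0,0,0,0,100],[-0.001,0,0,0,0,0,100],[-0.0015,0,0,0,0,0,100],[-0.0015,0,0,0,0,0,100],[-0.002,0,0,0,0,0,100]]])

```text
clock: 4.2
position: [633.4, -146.7, 22.3]
ee_rot: [-0.687, 0.727, -0.0, -0.0]
contact_force: [-0.3, -0.8, 0.5]
gripper_width: 51.7
```

```bash
python3 - <<'E'
from h import *
im,p=snap('side','s1.png'); s=read_state(); print(s['position'],s['ee_rot'],s['contact_force'])
cv2.imwrite('pics/s1c.png',cv2.resize(im[150:280,170:340],None,fx=4,fy=4,interpolation=cv2.INTER_CUBIC))
E
```

```text
[ 633.44236871 -146.27203212   22.30167006] [-6.86718157e-01  7.26923773e-01  9.99774508e-06  3.49704943e-05] [ 0.36523645 -0.00671208  0.20396217]
```

View pics/s1c.png

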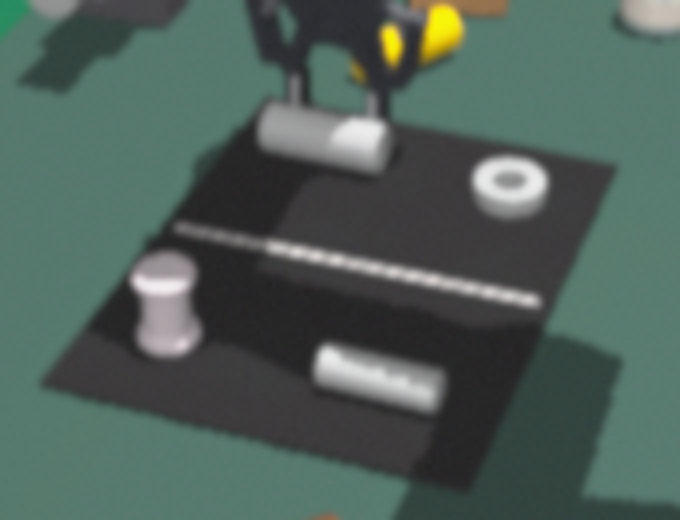

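The crop shows the fingers standing behind the thick pin, with no force yet. I'm starting the push.

drive_tool(moves=[[[-0.002,0,0.0015,0,0,0,100],[-0.0025,0,0.0015,0,0,-0.005,100],[-0.003,0,0,0,0,-0.005,100],[-0.0035,0,0,0,0,-0.005,100],[-0.0035,0,0,0,0,-0.005,100],[-0.0035,0,0,0,0,-0.005,100],[-0.0035,0,0,0,0,-0.005,100],[-0.0035,0,0,0,0,-0.005,100]]])

```text
clock: 4.92
position: [634.5, -121.2, 19.3]
ee_rot: [-0.699, 0.715, -0.0, 0.0]
contact_force: [0.2, -0.5, -0.2]
gripper_width: 51.9
```

drive_tool(moves=[[[-0.0035,0,0,0,0,-0.005,100],[-0.0035,0,0,0,0,0,100],[-0.0035,0,0,0,0,0,100],[-0.0035,0,0,0,0,0,100],[-0.0035,0,0,0,0,0,100],[-0.0035,0,0,0,0,0,100],[-0.003,0,0,0,0,0,100],[-0.0025,0,0,0,0,0,100]]])

```text
clock: 5.58
position: [634.9, -94.7, 19.3]
ee_rot: [-0.701, 0.713, 0.0, 0.0]
contact_force: [0.3, -1.2, 0.7]
gripper_width: 51.9
```

```bash
python3 - <<'E'
from h import *
im,p=snap('top','t2.png'); s=read_state(); print(s['position'],s['ee_rot'],s['contact_force'])
im2,p=snap('side','s2.png')
a=cv2.resize(im[145:250,215:350],None,fx=3,fy=3,interpolation=cv2.INTER_CUBIC); b=cv2.resize(im2[160:265,180:315],None,fx=3,fy=3,interpolation=cv2.INTER_CUBIC)
cv2.imwrite('pics/s2c.png',np.hstack([a[:,:400],b[:,:400]]))
E
```

```text
[634.94371402 -94.44425352  19.29397026] [-7.01257096e-01  7.12908467e-01  5.34016166e-05  1.11174306e-05] [-0.72744243 -0.07078909 -0.23785628]
```

View pics/s2c.png

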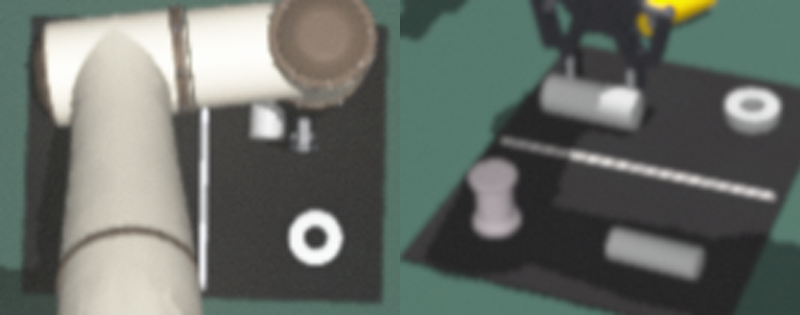

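The pin is rolling ahead of the fingers (its lower end is at about column 304 in the full top view). I'm pushing on, slowing towards the end.

drive_tool(moves=[[[-0.0025,0,0,0,0,0,100],[-0.003,0,0,0,0,0,100],[-0.0035,0,0,0,0,0,100],[-0.0035,0,0,0,0,0,100],[-0.0035,0,0,0,0,0,100],[-0.0035,0,0,0,0,0,100],[-0.003,0,0,0,0,0,100],[-0.003,0,0,0,0,0,100]]])

```text
clock: 6.35
position: [635.4, -69.3, 19.3]
ee_rot: [-0.701, 0.713, 0.0, -0.0]
contact_force: [0.5, -1.2, 0.2]
gripper_width: 51.9
```

drive_tool(moves=[[[-0.003,0,0,0,0,0,100],[-0.0025,0,0,0,0,0,100],[-0.0025,0,0,0,0,0,100],[-0.002,0,0,0,0,0,100],[-0.002,0,0,0,0,0,100],[-0.0015,0,0,0,0,0,100],[-0.001,0,0,0,0,0,100],[-0.001,0,0,0,0,0,100]]])

```text
clock: 7.02
position: [635.6, -54.2, 19.3]
ee_rot: [-0.701, 0.713, 0.0, -0.0]
contact_force: [-0.1, -0.5, -0.5]
gripper_width: 52.3
```

```bash
python3 - <<'E'
from h import *
im,p=snap('wrist','w3.png'); s=read_state(); print(s['position'],s['contact_force'])
E
```

```text
[635.63184716 -53.9834512   19.29813628] [ 0.02218092 -0.17892869 -0.35132864]
```

View pics/w3.png

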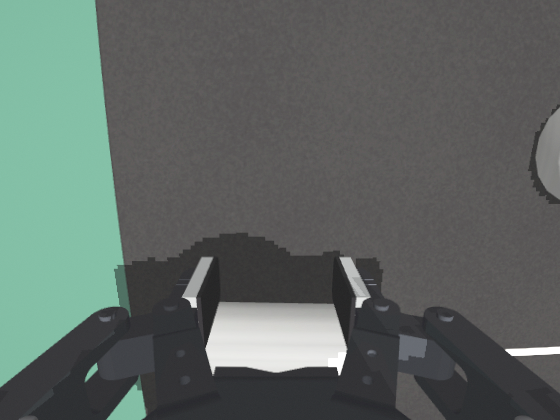

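The pin's near edge is at row ~303 across columns 215–340. The white line is visible at right, (535,351).

```bash
cat >> h.py <<'E'
def tangent(p,uv,r,zc,side):
    """y of axis (cylinder ~ along x) tangent to ray; side=+1: axis lies at +y of ray"""
    o,d=ray(p,uv); out=[]
    for k in d:
        n=np.hypot(k[1],k[2]); yz=o[1]+k[1]*(zc-o[2])/k[2]      # ray y at z=zc
        x=o[0]+k[0]*(zc-o[2])/k[2]
        out.append((x,yz+side*r*n/abs(k[2])))
    return np.array(out)
def edge(im,u,v0,v1):
    g=cv2.GaussianBlur(im,(3,3),0).min(2).astype(float)[v0:v1,u]; dd=np.diff(g); i=int(np.argmax(dd))
    return v0+i+.5, dd[i]
E
python3 - <<'E'
from h import *
im,p=load('w3.png')
uv=[(u,edge(im,u,285,320)[0]) for u in range(225,331,15)]; print([v for _,v in uv])
print(np.round(tangent(p,uv,18,24,1),1).tolist())
L=[]
for u in range(515,560,8):
    w=np.clip(im[335:370,u].min(1).astype(float)-120,0,None); L.append((u,335+np.average(np.arange(35),weights=w)))
print(np.round(plane(p,L,6),1)[:,:2].tolist())
E
```

```text
[301.5, 301.5, 302.5, 302.5, 302.5, 302.5, 303.5, 303.5]
[[657.9, -24.1], [651.3, -24.1], [644.7, -23.4], [638.1, -23.3], [631.4, -23.2], [624.8, -23.0], [618.2, -22.3], [611.5, -22.2]]
[[504.0, 2.3], [499.2, 2.5], [494.4, 2.5], [489.5, 2.6], [484.6, 2.8], [479.7, 2.8]]
```

drive_tool(moves=[[[-0.0015,0,0,0,0,0,100],[-0.002,0,0,0,0,0,100],[-0.002,0,0,0,0,0,100],[-0.002,0,0,0,0,0,100],[-0.002,0,0,0,0,0,100],[-0.002,0,0,0,0,0,100],[-0.002,0,0,0,0,0,100],[-0.0015,0,0,0,0,0,100]]])

```text
clock: 7.73
position: [635.9, -38.8, 19.3]
ee_rot: [-0.701, 0.713, 0.0, 0.0]
contact_force: [0.3, 0.5, -0.2]
gripper_width: 51.9
```

drive_tool(moves=[[[-0.001,0,0,0,0,0,100],[-0.001,0,0,0,0,0,100],[-0.001,0,0,0,0,0,100],[-0.0005,0,0,0,0,0,100],[-0.0005,0,0,0,0,0,100],[-0.0005,0,0,0,0,0,100],[0,0,0,0,0,0,100],[0,0,0,0,0,0,100]]])

```text
clock: 8.4
position: [635.9, -34.6, 19.3]
ee_rot: [-0.701, 0.713, 0.0, 0.0]
contact_force: [-0.6, -0.1, -0.3]
gripper_width: 52.1
```

```bash
cat > meas.py <<'E'
import sys
from h import *
im,p=snap('wrist',sys.argv[1]); s=read_state(); print(s['position'],s['contact_force'],s['clock'])
uv=[(u,edge(im,u,285,325)[0]) for u in range(225,331,3)]
T=tangent(p,uv,18,24,1); a=np.polyfit(T[:,0]-635,T[:,1],1); print('pin y@635 %.1f yaw %.3f'%(a[1],a[0]), np.std(T[:,1]-np.polyval(a,T[:,0]-635)))
g=im.min(2).astype(float); L=[]
for u in range(470,560,4):
    w=np.clip(g[250:400,u]-140,0,None); 
    if w.sum()>50: L.append((u,250+np.average(np.arange(150),weights=w)))
if L:
    P=plane(p,L,6); a=np.polyfit(P[:,0]-635,P[:,1],1); print('line mid',P.mean(0)[:2],'yaw',a[0],'y@635 (yaw -.0166)',P[:,1].mean()-.0166*(635-P[:,0].mean()))
E
python3 meas.py w4.png
```

```text
[635.9104257  -34.66263982  19.24053895] [-1.37029211 -0.20183524 -0.39389845] 8.45
pin y@635 -3.9 yaw -0.041 0.16128307344702264
line mid [509.10550066   2.06036159] yaw -0.027055893625446442 y@635 (yaw -.0166) -0.029487098439024084
```

drive_tool(moves=[[[-0.0005,0,0,0,0,0,100],[-0.0005,0,0,0,0,0,100],[-0.0005,0,0,0,0,0,100],[-0.0005,0,0,0,0,0,100],[-0.0005,0,0,0,0,0,100],[0,0,0,0,0,0,100],[0.002,0,0,0,0,0,100],[0.004,0,0,0,0,0,100]]])

```text
clock: 9.12
position: [635.9, -38.0, 19.3]
ee_rot: [-0.701, 0.713, 0.0, 0.0]
contact_force: [1.0, 0.4, -0.3]
gripper_width: 51.6
```

drive_tool(moves=[[[0.02,0,-0.01,0,0,0,100],[0.025,0,-0.025,0,0,0,100],[0.01,0,-0.03,0,0,0,100],[0.01,0.01,-0.03,0,0,0,100],[0.01,0.01,-0.03,0,0,0,100],[0.01,0.01,-0.03,0,0,0,100],[0,0.01,-0.02,0,0,0,100],[0,0,0,0,0,0,100]]])

```text
clock: 9.78
position: [595.4, -123.8, 200.4]
ee_rot: [-0.701, 0.713, -0.004, 0.003]
contact_force: [-0.2, 1.4, 0.3]
gripper_width: 52.0
```

```bash
python3 - <<'E'
from h import *
im,p=snap('wrist','w5.png'); s=read_state(); print(s['position'],s['contact_force'],s['joint_vel'].round(3))
E
```

```text
[ 595.01161956 -123.20920549  197.65481014] [ 0.02155684  0.39170763 -1.11447171] [ 0.011  0.058 -0.038 -0.02   0.014 -0.001]
```

View pics/w5.png

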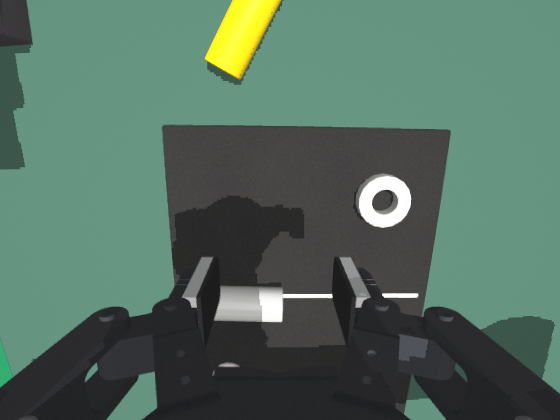

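The pin (columns 215–283, rows 286–321) now sits over the line (row ~295, columns 283–418). I'll measure it by near and far tangents.

```bash
cat > m2.py <<'E'
import sys
from h import *
def run(f,ucols,v0,vm,v1,r,lcols,lv0,lv1,xr):
    im,p=load(f); g=cv2.GaussianBlur(im,(3,3),0).min(2).astype(float)
    def sub(u,a,b,sg,t=75):
        c=g[a:b,u]; o=np.arange(a,b)
        if sg<0: c=c[::-1]; o=o[::-1]
        i=int(np.argmax(c>t)); 
        return o[i]-sg*(c[i]-t)/max(c[i]-c[i-1],1)
    N=tangent(p,[(u,sub(u,v0,vm,1)) for u in ucols],r,6+r,1)
    F=tangent(p,[(u,sub(u,vm,v1,-1)) for u in ucols],r,6+r,-1)
    fit=lambda P:np.polyfit(P[:,0]-xr,P[:,1],1)
    a,b=fit(N),fit(F); L=[]
    for u in lcols:
        w=np.clip(g[lv0:lv1,u]-90,0,None)
        if w.sum()>30: L.append((u,lv0+np.average(np.arange(lv1-lv0),weights=w)))
    l=fit(plane(p,L,6)); print('near y,yaw',a[::-1].round(4),'far',b[::-1].round(4),'line',l[::-1].round(4),'x range',N[[0,-1],0].round(0),len(L))
E
python3 - <<'E'
from m2 import *
run('w5.png',range(222,278,3),272,303,335,18,list(range(290,330,3))+list(range(375,415,3)),285,306,635)
E
```

```text
near y,yaw [-1.2297 -0.0362] far [-0.3209 -0.0584] line [ 0.2595 -0.0148] x range [654. 598.] 25
```

```bash
python3 - <<'E'
from h import *
im,p=snap('side','s3.png'); im2,q=snap('wrist','w6.png')
s=read_state();print(s['position'],s['joint_vel'].round(3))
from m2 import run
run('w6.png',range(222,278,3),272,303,335,18,list(range(290,330,3))+list(range(375,415,3)),285,306,635)
g=im.min(2); 
# project expected pin ends into side
def proj(p,X):
    E=np.linalg.inv(np.array(p['extrinsics'])); c=np.c_[X,np.ones(len(X))]@E.T; c=c[:,:3]*[1,-1,-1]
    return cv2.projectPoints(c.astype(float),np.zeros(3),np.zeros(3),np.array(p['mtx'],float),np.array(p['dist'],float))[0].reshape(-1,2)
print(proj(p,np.array([[590.,-1,24],[680,-1,24],[445,2,6],[698,-2,6]])).round(1))
a=cv2.resize(im[185:255,190:320],None,fx=6,fy=6,interpolation=cv2.INTER_CUBIC); cv2.imwrite('pics/s3c.png',a)
E
```

```text
[ 594.01938478 -122.57971357  193.99786113] [ 0.006  0.031 -0.011 -0.001 -0.004 -0.   ]
near y,yaw [-1.2332 -0.0365] far [-0.3118 -0.0624] line [ 0.174 -0.015] x range [651. 596.] 25
[[251.4 209.3]
 [220.4 203.2]
 [303.2 225.6]
 [214.9 207.1]]
```

View pics/s3c.png

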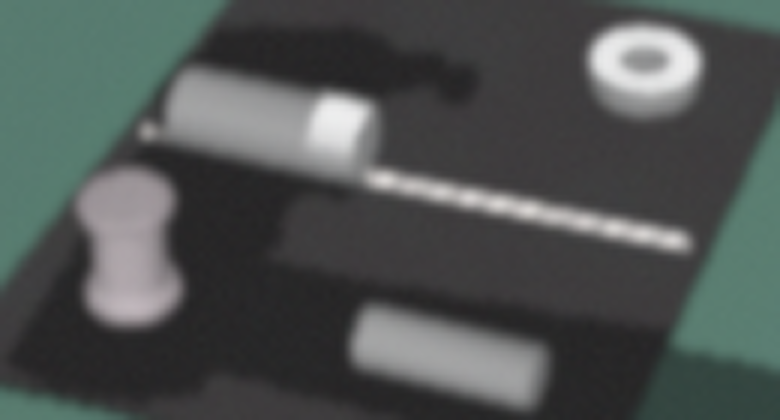

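The crop shows the pin lying over the line, which comes out beyond both of its ends. I'll check the yaw numerically from the side view too.

```bash
cat >> h.py <<'E'
def sidefit(f,cols,va,vm,vb,r,lcols,xr,t=None):
    im,p=load(f); g=im.min(2).astype(float); slope=.2
    N=[];F=[];L=[]
    for u in cols:
        s=int(round(slope*(u-cols[0])))
        def cr(a,b,sg):
            c=g[a:b,u]; o=np.arange(a,b)
            if sg<0:c=c[::-1];o=o[::-1]
            tt=(np.median(c[:3])+np.median(c[-5:]))/2; i=int(np.argmax(c>tt)); return o[i]-sg*(c[i]-tt)/(c[i]-c[i-1])
        N.append((u,cr(va+s,vm+s,1))); F.append((u,cr(vm+s,vb+s,-1)))
    for u in lcols:
        s=207.1+(u-214.9)*.2095; a=int(s)-6; c=g[a:a+13,u]; w=np.clip(c-90,0,None)
        if w.sum()>30:L.append((u,a+np.average(np.arange(13),weights=w)))
    fit=lambda P:np.polyfit(P[:,0]-xr,P[:,1],1)[::-1].round(4)
    print('up',fit(tangent(p,N,r,6+r,1)),'low',fit(tangent(p,F,r,6+r,-1)),'line',fit(plane(p,L,6)),len(L))
    print(np.round([v for _,v in N],1),np.round([v for _,v in F],1))
E
python3 - <<'E'
from h import *
sidefit('s3.png',range(223,249,2),192,203,217,18,range(256,302,2),635)
E
```

```text
up [-4.0952 -0.0085] low [-6.2151  0.0317] line [-3.8827 -0.0147] 23
[196.2 196.5 196.9 197.3 197.8 198.1 198.6 199.1 199.5 200.2 200.4 200.2
 200.4] [209.1 209.6 210.1 210.5 211.  211.4 211.9 212.2 212.5 212.5 212.7 213.1
 213.6]
```

```bash
python3 - <<'E'
from h import *
sidefit('s3.png',range(223,240),192,203,217,18,range(256,302,2),635)
im,p=load('w6.png'); g=im.min(2)
for u in (225,240,255,266,275): print(u,g[280:292,u].tolist(),g[308:328,u].tolist())
print(g[300,276:290],plane(p,[(282.5,300)],30),g[296,300:303])
E
```

```text
up [-3.4691 -0.0314] low [-5.5467 -0.0313] line [-3.8827 -0.0147] 23
[196.2 196.4 196.5 196.7 196.9 197.  197.3 197.5 197.8 197.9 198.1 198.4
 198.6 198.9 199.1 199.3 199.5] [209.1 209.3 209.6 209.9 210.1 210.2 210.5 210.7 211.  211.2 211.4 211.7
 211.9 212.2 212.2 212.4 212.5]
225 [41, 40, 43, 41, 41, 41, 41, 91, 115, 127, 135, 140] [197, 199, 195, 189, 183, 181, 181, 181, 182, 178, 172, 169, 164, 153, 127, 60, 43, 43, 41, 42]
240 [43, 42, 43, 42, 42, 42, 42, 67, 101, 120, 130, 138] [201, 201, 198, 192, 186, 180, 181, 182, 181, 179, 174, 171, 168, 160, 138, 80, 42, 41, 41, 41]
255 [68, 68, 68, 70, 55, 43, 43, 50, 95, 118, 126, 133] [201, 201, 200, 197, 191, 186, 184, 181, 181, 182, 176, 171, 170, 164, 147, 107, 41, 41, 41, 40]
266 [71, 71, 73, 70, 57, 41, 43, 50, 92, 120, 138, 155] [255, 255, 255, 255, 255, 255, 255, 254, 254, 254, 253, 252, 252, 250, 241, 218, 68, 68, 68, 67]
275 [71, 70, 70, 70, 57, 43, 42, 41, 86, 116, 132, 149] [255, 255, 255, 255, 255, 255, 255, 254, 254, 254, 254, 253, 252, 250, 244, 221, 96, 68, 68, 70]
[245 245 245 244 156  75  71  70  70  69  68  70  71  71] [[589.46300086  -9.81974793  30.        ]] [255 255 255]
```

The side view gives the pin about −0.017 rad of yaw relative to the line and an offset of about −0.6 mm. The wrist view gives about −0.02 rad and −1 mm. That's close, so I'll nudge the far end slightly with the tool turned +0.03 rad.

drive_tool(moves=[[[0,0,0,0,0,-0.03,100],[-0.012,-0.0072,0.028,0,0,0,100],[-0.012,-0.0072,0.028,0,0,0,100],[-0.012,-0.0072,0.028,0,0,0,100],[-0.012,-0.0072,0.028,0,0,0,100],[-0.012,-0.0072,0.028,0,0,0,100],[-0.012,-0.0072,0.028,0,0,0,100],[0,0,0.006,0,0,0,100]]])

```text
clock: 10.6
position: [633.7, -48.3, 13.0]
ee_rot: [0.712, -0.702, -0.004, 0.004]
contact_force: [-0.7, -1.5, -0.2]
gripper_width: 51.9
```

drive_tool(moves=[[[0,0,0,0,0,0,100],[-0.003,0,0,0,0,0,100],[-0.003,0,0,0,0,0,100],[-0.002,0,0,0,0,0,100],[-0.001,0,0,0,0,0,100],[0,0,0,0,0,0,100]]])

```text
clock: 11.1
position: [637.1, -40.8, 21.7]
ee_rot: [0.712, -0.702, 0.001, -0.001]
contact_force: [-0.3, -0.8, -0.5]
gripper_width: 52.1
```

```bash
python3 meas.py w7.png; python3 -c "from bench import *;print(read_state()['ee_rot'])"
```

```text
[636.95193389 -40.95112357  21.44913102] [-0.10287386  0.34986143  0.28623947] 11.15
pin y@635 -0.9 yaw -0.039 0.17259687398547097
line mid [500.54374842   2.20399275] yaw -0.029641080708275536 y@635 (yaw -.0166) -0.027981031049059357
[ 7.11654601e-01 -7.02528899e-01  5.29372968e-04 -7.71199249e-04]
```

drive_tool(moves=[[[-0.002,0,0.001,0,0,0,100],[-0.002,0,0.001,0,0,0,100],[-0.0015,0,0,0,0,0,100],[-0.001,0,0,0,0,0,100],[-0.0005,0,0,0,0,0,100],[-0.0005,0,0,0,0,0,100],[-0.0005,0,0,0,0,0,100],[0,0,0,0,0,0,100]]])

```text
clock: 11.82
position: [636.5, -32.9, 18.3]
ee_rot: [0.712, -0.702, -0.0, 0.0]
contact_force: [-0.1, 0.3, 0.3]
gripper_width: 51.7
```

drive_tool(moves=[[[-0.0004,0,0,0,0,0,100],[-0.0004,0,0,0,0,0,100],[-0.0004,0,0,0,0,0,100],[-0.0003,0,0,0,0,0,100],[0,0,0,0,0,0,100],[0,0,0,0,0,0,100]]])

```text
clock: 12.32
position: [636.5, -31.4, 18.3]
ee_rot: [0.712, -0.702, -0.0, -0.0]
contact_force: [-0.4, 0.9, 0.0]
gripper_width: 52.1
```

```bash
python3 meas.py w8.png
```

```text
[636.48582703 -31.40821829  18.30579698] [ 0.55095119 -0.45916708  0.81068282] 12.3667
pin y@635 0.7 yaw -0.041 0.16312201043300872
line mid [509.16915833   1.95479586] yaw -0.028141695665037818 y@635 (yaw -.0166) -0.13399611299330316
```

The pin is now about +0.8 mm off centre with a yaw of about −0.013 rad relative to the line, which is good. I'm retreating and going over to the thin pin.

drive_tool(moves=[[[0.001,0,0,0,0,0,100],[0.003,0,0,0,0,0,100],[0.008,0,-0.005,0,0,0,100],[0.008,0,-0.025,0,0,0,100],[0,0,-0.035,0,0,0,100],[0,0,-0.035,0,0,0,100],[0,0,-0.035,0,0,0,100],[0,0,-0.015,0,0,0,100]]])

```text
clock: 13.03
position: [639.0, -52.4, 174.7]
ee_rot: [0.712, -0.702, 0.003, -0.003]
contact_force: [0.9, 0.8, 0.3]
gripper_width: 52.3
```

drive_tool(moves=[[[-0.02,0.01,0,0,0,0,100],[-0.0265,0.015,0,0,0,0,100],[-0.0265,0.015,0,0,0,0,100],[-0.0265,0.015,0,0,0,0,100],[-0.0265,0.015,0,0,0,0,100],[-0.0265,0.015,0,0,0,0,100],[-0.0265,0.015,0,0,0,0,100],[-0.0265,0.015,0,0,0,0,100]]])

```text
clock: 13.7
position: [518.3, 153.0, 168.9]
ee_rot: [0.711, -0.703, 0.0, -0.0]
contact_force: [0.3, 0.9, 0.1]
gripper_width: 51.9
```

```bash
python3 - <<'E'
from h import *
im,p=snap('wrist','w9.png'); s=read_state(); print(s['position'],s['ee_rot'],s['contact_force'],s['clock'])
E
```

```text
[516.54162704 156.27688829 168.97316057] [ 7.12690433e-01 -7.01478218e-01 -4.75307383e-04 -6.56220400e-04] [-3.12400495  1.4745456  -0.96810698] 13.75
```

View pics/w9.png

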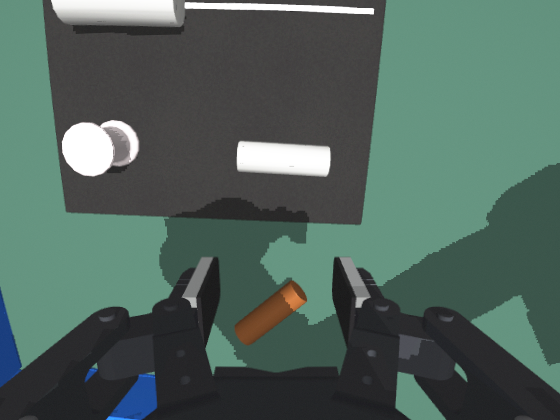

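This view is clear. The thin pin is at columns 238–329, rows 141–176, and the line at row ~8. The fingers are clear behind the pin, and the brown pin is away from them.

```bash
python3 - <<'E'
from m2 import *
run('w9.png',range(245,325,3),125,158,195,13,range(200,370,5),2,18,513)
im,p=load('w9.png'); print(plane(p,[(238,157),(329,159)],22).round(1))
run('w9.png',range(245,325,3),125,158,195,13,range(200,370,5),2,18,635)
g=im.min(2)
N=tangent(p,[(u,12+int(np.argmax(g[12:40,u]<100))-.5) for u in range(80,178,4)],18,24,-1); print(np.polyfit(N[:,0]-635,N[:,1],1))
E
```

```text
near y,yaw [ 1.192194e+02 -4.560000e-02] far [ 1.214387e+02 -4.980000e-02] line [ 0.9962 -0.0153] x range [544. 479.] 34
[[550.  119.3  22. ]
 [473.8 119.9  22. ]]
near y,yaw [ 1.136588e+02 -4.560000e-02] far [ 1.153576e+02 -4.980000e-02] line [-0.8701 -0.0153] x range [544. 479.] 34
[-0.04247474 -0.87958675]
```

drive_tool(moves=[[[0,0.003,0.03,0,0,0,100],[0,0.001,0.03,0,0,0,100],[0,0,0.03,0,0,0,100],[0,0,0.03,0,0,0,100],[0,0,0.022,0,0,0,100],[0,0,0.01,0,0,0,100],[0,0,0,0,0,0,100],[0,0,0,0,0,0,100]]])

```text
clock: 14.42
position: [515.7, 152.4, 16.8]
ee_rot: [0.712, -0.702, 0.0, -0.0]
contact_force: [0.7, 0.1, 0.2]
gripper_width: 52.1
```

```bash
cat > m3.py <<'E'
import sys
from h import *
from scipy import ndimage
def go(f):
    im,p=snap('wrist',f); s=read_state(); print(s['position'].round(1),s['contact_force'].round(1),s['clock'])
    g=cv2.GaussianBlur(im,(3,3),0).min(2); m=((g>105)*255).astype(np.uint8); m[250:]=0
    for c in cv2.findContours(m,0,cv2.CHAIN_APPROX_NONE)[0]:
        if cv2.contourArea(c)<400: continue
        x,y,w,h=cv2.boundingRect(c); print('blob',x,y,w,h,end=' ')
        cols=range(x+8,x+w-8,3); Q=np.zeros_like(m); cv2.drawContours(Q,[c],-1,255,-1)
        t=[(u,np.flatnonzero(Q[:,u])[0]-.5) for u in cols]; b=[(u,np.flatnonzero(Q[:,u])[-1]+.5) for u in cols]
        for r,n in((13,'thin'),(18,'thick'),(0,'line')):
            A=tangent(p,t,r,6+r,1) if r else plane(p,t,6)[:,:2]; B=tangent(p,b,r,6+r,-1) if r else plane(p,b,6)[:,:2]
            x0=A[:,0].mean(); fa=np.polyfit(A[:,0]-x0,A[:,1],1); fb=np.polyfit(B[:,0]-x0,B[:,1],1)
            print('\n  ',n,'x %.0f top y %.2f yaw %.3f bot y %.2f yaw %.3f'%(x0,fa[1],fa[0],fb[1],fb[0]),end='')
        print()
go(sys.argv[1])
E
python3 m3.py w10.png
```

```text
[516.2 152.9  17.6] [ 0.1 -1.   0.1] 14.4667
blob 184 174 202 74 
   thin x 513 top y 120.50 yaw -0.049 bot y 120.54 yaw -0.046
   thick x 513 top y 124.60 yaw -0.049 bot y 113.13 yaw -0.046
   line x 513 top y 109.83 yaw -0.048 bot y 139.81 yaw -0.048
```

drive_tool(moves=[[[0.002,0.0015,0.001,0,0,0,100],[0.0015,0.0015,0,0,0,0,100],[0.001,0,0,0,0,0,100],[0.001,0,0,0,0,0,100],[0.001,0,0,0,0,0,100],[0.0015,0,0,0,0,0,100],[0.002,0,0,0,0,0,100],[0.0025,0,0,0,0,0,100]]])

```text
clock: 15.13
position: [512.4, 139.9, 15.4]
ee_rot: [0.712, -0.702, 0.0, -0.0]
contact_force: [-0.4, -0.4, 0.2]
gripper_width: 52.0
```

drive_tool(moves=[[[0.003,0,0,0,0,0,100],[0.0035,0,0,0,0,0,100],[0.0035,0,0,0,0,0,100],[0.0035,0,0,0,0,0,100],[0.0035,0,0,0,0,0,100],[0.0035,0,0,0,0,0,100],[0.0035,0,0,0,0,0,100],[0.003,0,0,0,0,0,100]]])

```text
clock: 15.8
position: [512.5, 112.5, 15.3]
ee_rot: [0.712, -0.703, -0.0, 0.0]
contact_force: [0.8, 0.7, -0.4]
gripper_width: 51.6
```

```bash
python3 m3.py w11.png
```

```text
[512.3 112.1  15.2] [-0.7 -1.2 -0.1] 15.85
blob 180 194 201 56 
   thin x 511 top y 88.27 yaw -0.048 bot y 83.08 yaw 0.012
   thick x 511 top y 92.14 yaw -0.048 bot y 75.50 yaw 0.012
   line x 511 top y 78.20 yaw -0.046 bot y 102.80 yaw 0.012
blob 72 0 388 21 
   thin x 518 top y 16.45 yaw -0.003 bot y -6.87 yaw -0.016
   thick x 518 top y 23.10 yaw -0.003 bot y -10.74 yaw -0.016
   line x 518 top y -0.84 yaw -0.003 bot y 3.16 yaw -0.016
blob 0 0 41 44 
   thin x 607 top y 18.90 yaw -1.552 bot y 2.91 yaw -0.031
   thick x 603 top y 25.43 yaw -1.534 bot y -1.24 yaw -0.031
   line x 616 top y 1.92 yaw -1.592 bot y 13.68 yaw -0.030
```

The thin pin is rolling with the fingers: y is 88.3, against a TCP contact offset of 23.8. Its yaw stays the same as it rolls. I'm continuing to near the line.

drive_tool(moves=[[[0.002,0,0,0,0,0,100],[0.003,0,0,0,0,0,100],[0.0035,0,0,0,0,0,100],[0.0035,0,0,0,0,0,100],[0.0035,0,0,0,0,0,100],[0.0035,0,0,0,0,0,100],[0.0035,0,0,0,0,0,100],[0.0035,0,0,0,0,0,100]]])

```text
clock: 16.52
position: [512.9, 86.6, 15.3]
ee_rot: [0.712, -0.703, -0.0, 0.0]
contact_force: [-0.0, 0.2, 0.4]
gripper_width: 52.0
```

drive_tool(moves=[[[0.0035,0,0,0,0,0,100],[0.0035,0,0,0,0,0,100],[0.0035,0,0,0,0,0,100],[0.0035,0,0,0,0,0,100],[0.0035,0,0,0,0,0,100],[0.0035,0,0,0,0,0,100],[0.0035,0,0,0,0,0,100],[0.0035,0,0,0,0,0,100]]])

```text
clock: 17.18
position: [513.3, 58.6, 15.3]
ee_rot: [0.712, -0.702, 0.0, 0.0]
contact_force: [-0.1, 0.1, 1.6]
gripper_width: 51.8
```

drive_tool(moves=[[[0.0035,0,0,0,0,0,100],[0.0035,0,0,0,0,0,100],[0.0035,0,0,0,0,0,100],[0.003,0,0,0,0,0,100],[0.003,0,0,0,0,0,100],[0.0025,0,0,0,0,0,100],[0.002,0,0,0,0,0,100],[0.0015,0,0,0,0,0,100]]])

```text
clock: 17.85
position: [513.5, 36.2, 15.3]
ee_rot: [0.712, -0.703, -0.0, 0.0]
contact_force: [-0.1, 0.5, 0.2]
gripper_width: 51.9
```

drive_tool(moves=[[[0.001,0,0,0,0,0,100],[0.001,0,0,0,0,0,100],[0.001,0,0,0,0,0,100],[0.0005,0,0,0,0,0,100],[0.0005,0,0,0,0,0,100],[0.0005,0,0,0,0,0,100],[0,0,0,0,0,0,100]]])

```text
clock: 18.43
position: [513.6, 31.9, 15.3]
ee_rot: [0.712, -0.702, -0.0, 0.0]
contact_force: [0.2, 0.2, 0.6]
gripper_width: 51.9
```

```bash
python3 m3.py w12.png
```

```text
[513.6  31.9  15.3] [ 0.1  0.3 -0.3] 18.4833
blob 97 195 340 55 
   thin x 518 top y 8.35 yaw -0.017 bot y -3.79 yaw -0.071
   thick x 518 top y 12.20 yaw -0.017 bot y -11.04 yaw -0.070
   line x 518 top y -1.68 yaw -0.016 bot y 15.05 yaw -0.073
blob 0 170 75 80 
   thin x 611 top y -2.59 yaw -0.040 bot y -2.25 yaw 0.613
   thick x 607 top y 1.59 yaw -0.040 bot y -9.59 yaw 0.604
   line x 621 top y -13.44 yaw -0.039 bot y 16.85 yaw 0.633
```

drive_tool(moves=[[[0.001,0,0,0,0,0,100],[0.0015,0,0,0,0,0,100],[0.001,0,0,0,0,0,100],[0.001,0,0,0,0,0,100],[0.001,0,0,0,0,0,100],[0.0005,0,0,0,0,0,100],[0.0005,0,0,0,0,0,100],[0.0003,0,0,0,0,0,100]]])

```text
clock: 19.15
position: [513.7, 25.1, 15.3]
ee_rot: [0.712, -0.703, 0.0, -0.0]
contact_force: [-0.1, -0.6, 0.2]
gripper_width: 51.8
```

drive_tool(moves=[[[0,0,0,0,0,0,100],[-0.002,0,0,0,0,0,100],[-0.006,0,0,0,0,0,100],[-0.012,0,-0.01,0,0,0,100],[-0.012,0,-0.025,0,0,0,100],[-0.01,0,-0.035,0,0,0,100],[-0.005,0,-0.035,0,0,0,100],[0,0,-0.02,0,0,0,100]]])

```text
clock: 19.82
position: [514.7, 74.1, 144.2]
ee_rot: [0.713, -0.702, 0.001, -0.003]
contact_force: [1.4, 1.0, 0.0]
gripper_width: 51.6
```

drive_tool(moves=[[[0,-0.02,-0.01,0,0,0,100],[0,-0.02,0,0,0,0,100],[0,-0.01,0,0,0,0,100],[0,0,0,0,0,0,100]]])

```text
clock: 20.15
position: [564.4, 73.2, 149.8]
ee_rot: [0.712, -0.703, 0.0, -0.0]
contact_force: [0.1, 0.6, 0.5]
gripper_width: 52.0
```

```bash
python3 - <<'E'
from h import *
im,p=snap('wrist','w13.png'); s=read_state(); print(s['position'],s['joint_vel'].round(3),s['clock'])
E
```

```text
[562.74013333  72.87339868 149.1997468 ] [ 0.004 -0.014 -0.041 -0.008 -0.005  0.001] 20.2
```

View pics/w13.png

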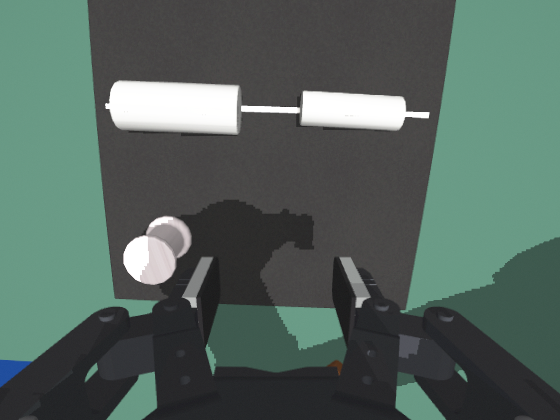

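Both pins lie over the line: thick at columns 112–241, thin at 300–404, with the line visible at 245–298 and 406–428. I'm measuring both.

```bash
cat > m4.py <<'E'
from h import *
def both(f,thick,thin,line,vr):
    im,p=load(f); g=cv2.GaussianBlur(im,(3,3),0).min(2).astype(float); v0,v1=vr
    L=[]
    for u in line:
        w=np.clip(g[v0:v1,u]-100,0,None); L.append((u,v0+np.average(np.arange(v1-v0),weights=w)))
    P=plane(p,L,6); l=np.polyfit(P[:,0],P[:,1],1); print('line yaw %.4f resid %.2f'%(l[0],np.std(P[:,1]-np.polyval(l,P[:,0]))))
    for n,cols,r in(('thick',thick,18),('thin',thin,13)):
        T=[];B=[]
        for u in cols:
            c=g[v0:v1,u]>105; i=np.flatnonzero(c); T.append((u,v0+i[0]-.5)); B.append((u,v0+i[-1]+.5))
        A=tangent(p,T,r,6+r,1); C=tangent(p,B,r,6+r,-1); xm=A[:,0].mean(); ly=np.polyval(l,xm)
        fa=np.polyfit(A[:,0]-xm,A[:,1],1); fc=np.polyfit(C[:,0]-xm,C[:,1],1)
        print(n,'x %.0f off: top %.2f bot %.2f  rel yaw top %.4f bot %.4f'%(xm,fa[1]-ly,fc[1]-ly,fa[0]-l[0],fc[0]-l[0]))
E
python3 - <<'E'
from m4 import both
both('w13.png',range(124,232,3),range(310,396,3),list(range(248,294,3))+list(range(409,426,3)),(70,145))
E
```

```text
line yaw -0.0151 resid 0.06
thick x 638 off: top 0.09 bot 0.15  rel yaw top -0.0234 bot -0.0218
thin x 508 off: top -1.02 bot -1.08  rel yaw top -0.0181 bot -0.0237
```

The thick pin is +0.1 mm off with −1.3° of yaw, and the thin pin −1.05 mm with −1.2°. Near and far edges agree for both. I'll nudge the thin pin +1 mm from the other side.

drive_tool(moves=[[[0.0306,0.0129,0,0,0,0,100],[0.0306,0.0129,0,0,0,0,100],[0.0306,0.0129,0,0,0,0,100],[0.0306,0.0129,0,0,0,0,100],[0,0,0.03,0,0,0,100],[0,0,0.03,0,0,0,100],[0,0,0.03,0,0,0,100],[0,0,0.02,0,0,0,100]]])

```text
clock: 20.87
position: [509.7, -50.8, 37.5]
ee_rot: [0.711, -0.703, -0.002, 0.002]
contact_force: [0.5, 0.0, -0.5]
gripper_width: 52.1
```

drive_tool(moves=[[[0,0,0.01,0,0,0,100],[0,0,0.01,0,0,0,100],[0,0,0,0,0,0,100],[0,0,0,0,0,0,100]]])

```text
clock: 21.2
position: [513.2, -50.1, 20.6]
ee_rot: [0.712, -0.702, 0.0, 0.0]
contact_force: [-0.2, -0.1, 0.6]
gripper_width: 51.7
```

drive_tool(moves=[[[-0.004,0,0.0025,0,0,0,100],[-0.004,0,0.002,0,0,0,100],[-0.004,0,0,0,0,0,100],[-0.003,0,0,0,0,0,100],[-0.003,0,0,0,0,0,100],[-0.002,0,0,0,0,0,100],[-0.001,0,0,0,0,0,100],[0,0,0,0,0,0,100]]])

```text
clock: 21.87
position: [512.9, -29.0, 15.9]
ee_rot: [0.712, -0.702, 0.0, -0.0]
contact_force: [-0.8, -0.5, -0.2]
gripper_width: 51.9
```

drive_tool(moves=[[[-0.0005,0,0,0,0,0,100],[-0.0005,0,0,0,0,0,100],[-0.0004,0,0,0,0,0,100],[-0.0004,0,0,0,0,0,100],[-0.0004,0,0,0,0,0,100],[0,0,0,0,0,0,100],[0,0,0,0,0,0,100]]])

```text
clock: 22.45
position: [512.8, -27.1, 15.8]
ee_rot: [0.712, -0.703, -0.0, 0.0]
contact_force: [-0.7, -0.1, -0.2]
gripper_width: 52.0
```

```bash
python3 - <<'E'
from h import *
im,p=snap('wrist','w14.png'); s=read_state(); print(s['position'],s['contact_force'],s['clock'])
uv=[(u,edge(im,u,285,335)[0]) for u in range(225,331,3)]
T=tangent(p,uv,13,19,1); a=np.polyfit(T[:,0]-513,T[:,1],1); print(a,np.std(T[:,1]-np.polyval(a,T[:,0]-513)),uv[0],uv[-1])
E
```

```text
[512.7990492  -27.06233733  15.81386548] [-0.20258597 -0.44135327 -0.63420473] 22.5
[-0.03478617  0.83186875] 0.16270632228417944 (225, 304.5) (330, 308.5)
```

drive_tool(moves=[[[0.001,0,0,0,0,0,100],[0.004,0,0,0,0,0,100],[0.01,0,-0.005,0,0,0,100],[0.008,0,-0.02,0,0,0,100],[0,0,-0.035,0,0,0,100],[0,0,-0.035,0,0,0,100],[0,0,-0.035,0,0,0,100],[0,0,-0.005,0,0,0,100]]])

```text
clock: 23.17
position: [516.8, -50.7, 157.7]
ee_rot: [0.712, -0.702, 0.004, -0.005]
contact_force: [0.8, 0.1, -0.5]
gripper_width: 51.7
```

drive_tool(moves=[[[-0.03,-0.0125,0,0,0,0,100],[-0.03,-0.0125,0,0,0,0,100],[-0.03,-0.0125,0,0,0,0,100],[-0.03,-0.0125,0,0,0,0,100],[0,0,0,0,0,0,100],[0,0,0,0,0,0,100],[0,0,0,0,0,0,100]]])

```text
clock: 23.75
position: [561.0, 69.9, 150.6]
ee_rot: [0.712, -0.703, -0.0, 0.0]
contact_force: [0.5, -0.2, -0.0]
gripper_width: 51.7
```

```bash
python3 - <<'E'
from h import *
im,p=snap('wrist','w15.png'); s=read_state(); print(s['position'],s['clock'])
g=cv2.GaussianBlur(im,(3,3),0).min(2); m=((g>105)*255).astype(np.uint8); m[200:]=0
c=max(cv2.findContours(m,0,2)[0],key=cv2.contourArea); print(cv2.boundingRect(c))
x,y,w,h=cv2.boundingRect(c); hh=(m[y:y+h]>0).sum(0); ch=np.flatnonzero(abs(np.diff(hh.astype(int)))>8); print(ch)
E
```

```text
[560.93991373  69.47006798 150.65198544] 23.8
(101, 85, 324, 54)
[ 51  53  75  77  89 104 235 236 295 296 436 463 469 477 480 483]
```

```bash
python3 - <<'E'
from m4 import both
both('w15.png',range(120,226,3),range(306,390,3),list(range(243,290,3))+list(range(405,421,3)),(74,150))
E
```

```text
line yaw -0.0151 resid 0.05
thick x 638 off: top 0.11 bot 0.28  rel yaw top -0.0224 bot -0.0194
thin x 508 off: top -1.05 bot -1.03  rel yaw top -0.0195 bot -0.0230
```

The thin pin wasn't reached: it is unchanged at −1.05 mm. Repeating the nudge about 1.8 mm further.

drive_tool(moves=[[[0.0297,0.0124,0,0,0,0,100],[0.0297,0.0124,0,0,0,0,100],[0.0297,0.0124,0,0,0,0,100],[0.0297,0.0124,0,0,0,0,100],[0,0,0.03,0,0,0,100],[0,0,0.03,0,0,0,100],[0,0,0.03,0,0,0,100],[0,0,0.02,0,0,0,100]]])

```text
clock: 24.47
position: [511.4, -50.7, 39.0]
ee_rot: [0.711, -0.704, -0.001, 0.001]
contact_force: [-0.5, -0.8, 0.3]
gripper_width: 52.0
```

drive_tool(moves=[[[0,0,0.015,0,0,0,100],[0,0,0.0095,0,0,0,100],[0,0,0,0,0,0,100],[-0.004,0,0,0,0,0,100],[-0.004,0,0,0,0,0,100],[-0.004,0,0,0,0,0,100],[0,0,0,0,0,0,100],[0,0,0,0,0,0,100]]])

```text
clock: 25.13
position: [513.8, -36.3, 17.2]
ee_rot: [0.712, -0.702, 0.0, -0.001]
contact_force: [0.3, 0.1, 0.2]
gripper_width: 51.8
```

Target TCP y ≈ −25.3, so 11 mm to go.

drive_tool(moves=[[[-0.002,0,0,0,0,0,100],[-0.002,0,0,0,0,0,100],[-0.002,0,0,0,0,0,100],[-0.0015,0,0,0,0,0,100],[-0.001,0,0,0,0,0,100],[-0.0005,0,0,0,0,0,100],[-0.0005,0,0,0,0,0,100],[-0.0005,0,0,0,0,0,100]]])

```text
clock: 25.8
position: [513.2, -26.8, 16.3]
ee_rot: [0.712, -0.703, -0.0, 0.0]
contact_force: [-0.5, -0.1, 0.0]
gripper_width: 51.7
```

drive_tool(moves=[[[-0.0003,0,0,0,0,0,100],[-0.0003,0,0,0,0,0,100],[-0.0002,0,0,0,0,0,100],[-0.0002,0,0,0,0,0,100],[0,0,0,0,0,0,100],[0,0,0,0,0,0,100]]])

```text
clock: 26.3
position: [513.2, -25.8, 16.3]
ee_rot: [0.712, -0.703, 0.0, -0.0]
contact_force: [0.2, 0.1, 0.3]
gripper_width: 51.9
```

```bash
python3 - <<'E'
from h import *
im,p=snap('wrist','w16.png'); s=read_state(); print(s['position'],s['contact_force'],s['clock'])
uv=[(u,edge(im,u,285,335)[0]) for u in range(225,331,3)]
T=tangent(p,uv,13,19,1); a=np.polyfit(T[:,0]-513,T[:,1],1); print(a,uv[0],uv[-1])
E
```

```text
[513.20829377 -25.85958853  16.33348949] [-0.01791511 -0.24998973  0.22052418] 26.35
[-0.03537513  0.81055414] (225, 301.5) (330, 305.5)
```

drive_tool(moves=[[[-0.0003,0,0,0,0,0,100],[-0.0003,0,0,0,0,0,100],[-0.0003,0,0,0,0,0,100],[0,0,0,0,0,0,100],[0,0,0,0,0,0,100]]])

```text
clock: 26.77
position: [513.2, -24.9, 16.3]
ee_rot: [0.712, -0.702, -0.0, -0.0]
contact_force: [-0.1, -0.3, -0.2]
gripper_width: 52.0
```

```bash
cat > q.py <<'E'
from h import *
im,p=snap('wrist','wq.png'); s=read_state(); print(s['position'],s['clock'])
uv=[(u,edge(im,u,280,335)[0]) for u in range(225,331,3)]
T=tangent(p,uv,13,19,1); a=np.polyfit(T[:,0]-513,T[:,1],1); print(a)
E
python3 q.py
```

```text
[513.18570609 -24.92732256  16.31025217] 26.8167
[-0.03398738  1.65132334]
```

The pin moved +0.84 mm, so it should be about −0.2 mm off. Retreating to verify.

drive_tool(moves=[[[0.001,0,0,0,0,0,100],[0.004,0,0,0,0,0,100],[0.01,0,-0.005,0,0,0,100],[0.008,0,-0.02,0,0,0,100],[0,0,-0.035,0,0,0,100],[0,0,-0.035,0,0,0,100],[0,0,-0.035,0,0,0,100],[0,0,-0.005,0,0,0,100]]])

```text
clock: 27.48
position: [517.1, -48.6, 158.3]
ee_rot: [0.712, -0.702, 0.004, -0.005]
contact_force: [0.6, -0.7, -0.0]
gripper_width: 51.8
```

drive_tool(moves=[[[-0.03,-0.0125,0,0,0,0,100],[-0.03,-0.0125,0,0,0,0,100],[-0.03,-0.0125,0,0,0,0,100],[-0.03,-0.0125,0,0,0,0,100],[0,0,0,0,0,0,100],[0,0,0,0,0,0,100],[0,0,0,0,0,0,100]]])

```text
clock: 28.07
position: [561.4, 72.0, 151.1]
ee_rot: [0.712, -0.703, -0.0, 0.0]
contact_force: [0.5, -0.2, -0.4]
gripper_width: 51.9
```

```bash
python3 - <<'E'
from h import *
im,p=snap('wrist','w17.png'); s=read_state(); print(s['position'],s['clock'])
from m4 import both
both('w17.png',range(122,226,3),range(307,388,3),list(range(245,290,3))+list(range(406,421,3)),(74,150))
E
```

```text
[561.32000961  71.57367639 151.1498937 ] 28.1167
line yaw -0.0147 resid 0.06
thick x 638 off: top 0.07 bot 0.18  rel yaw top -0.0253 bot -0.0209
thin x 509 off: top -0.26 bot -0.25  rel yaw top -0.0223 bot -0.0201
```

View pics/w17.png

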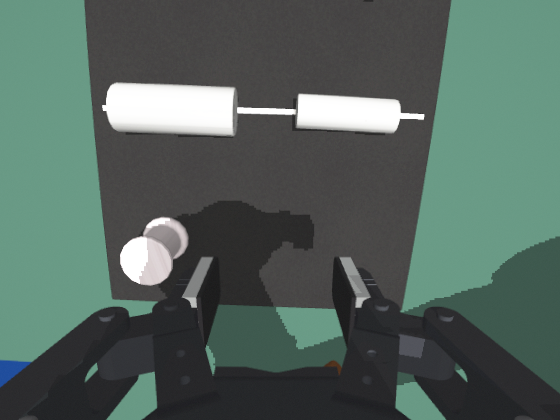

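Both pins are centred within 0.3 mm and turned about 1.3° from the line, which is at most about 1 mm at the ends. The robot is clear, so I'm handing in.

```bash
python3 -c "from bench import *;job_done()"
```

```text
the job is handed in; nothing more can be done
```

I rolled the thick pin onto the line first, from the right, and then the thin pin from the left. Both were pushed sideways with two fingertips at about axis height and finished with small nudges. No pin was gripped or lifted. I handed in at about 28 s, with the gripper raised clear of everything.

**Last wrist-camera check** (near and far edges agree):

| Pin | Offset from line centre | Turn from the line |
|---|---|---|
| Thick | about +0.1 mm | about 1.3° |
| Thin | about −0.25 mm | about 1.2° |

**What is not perfect:** a turn of about 1.3° remains, at most about 1 mm at the pin ends. Rolling barely changes a pin's yaw, and I did not twist the pins because that would have dragged them.

**What failed or disagreed:**
- The first corrective nudge on the thin pin stopped short and moved nothing. I repeated it further and it worked.
- The side camera put the line about 4 mm off in absolute y compared with the wrist camera. Its relative pin-to-line reading agreed to under 1 mm.
- The low wrist views also differed by 1–2 mm in absolute y, so I relied on views showing a pin and the line together.

I steered clear of the spacer, bearing and brown pin, and none of the final views shows them disturbed. I did not measure their positions again. I viewed 13 pictures, three over the budget of 10.

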